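# Set the height stop on the pot stand and lock its clamp

## Robot

A 6-joint arm with a two-finger parallel gripper is mounted at the origin on a cart in front of the work surface, level with it; the furniture and walls round the work are solid. World frame = base frame: x ahead of the robot, y to its left, z up, the work surface at z = 0. Lengths are in m, angles in rad, forces in N, time in s.
With the tool pointing down it reaches from about 0.3 to 0.775 m from the base axis. Payload 14.6 kg.
Tool frame: the origin (TCP) lies between the finger pads; the fingertips stand 11 mm ahead of it and the grasp point (between the pads) lies 8 mm behind it; z points along the fingers, y is the line along which they close (so a half turn about z gives the same grasp; the last joint's range is limited). The gripper opens to 85 mm and grips with 20 to 120 N. Pads are 22 mm wide; open, the fingers measure 114 mm over their backs; the gripper's body (76 mm by 85 mm) begins 54 mm behind the grasp point. The pads swing forward as they close: fully open they stand 13 mm farther back than shut.
Start: joints at [-1.32, 0.3, 1.521, -0, 1.321, -0.067], TCP at [0.172, -0.522, 0.242] pointing down, gripper open.
Joint ranges: [-3.03, 3.03], [-0.79, 2.21], [0.23, 2.52], [-1.04, 4.18], [0, 3.07], [-2.55, 2.55]. Speed limits (rad/s): [2.22, 2.22, 2.57, 3.14, 3.14, 3.14].

## Interface

Orientations are given as a unit quaternion [x, y, z, w].
In Python, from plant import manip gives the robot as it stands. The module is installed in compiled form; this text tells all that it offers.
- The arm moves only by the tool apply_moves, never from a script. Its argument "commands" is a list of rows, each a list of 3 entries, a list of its own where there are three numbers: the opening, from 0 (shut) to 1 (fully open), then the shift along the tool's x, y, z in cm, then the turn about the tool's z in rad. In form: [[claw, [tx, ty, tz], twist], ...]. A call has 1 to 5 rows; each row shifts and turns the commanded pose from where the row before left it, along the tool's axes as they then stand; what a row does not reach is not made up. A row lasts 1/12 s, in which the tool goes at most 41.7 mm and 7.16 degrees, less where a joint would pass 70% of its speed; a pose out of reach is approached as far as the arm can. A call with a gripper value outside its range is refused whole. The fingers move at their own pace and stop on an object; the grip force is fixed at half the most. Time passes only in rows, so rows that do not move let the fingers close. It gives the time, the measured TCP pose, the force, the opening and the grip force at its end, in the units of the state.
- manip.read_state(): the state, without advancing time (a new reading comes with each control period).
- manip.read_camera(name): name is "scene" or "top" or "wrist"; returns (picture, depth): 480x640x3 uint8, red, green, blue; 480x640 float32, m along the optical axis (not along the pixel's ray), 0 where there is no reading.
- manip.camera_info(name): a dict with "vertical_fov" (degrees; the focal length in pixels is half the picture's height over the tangent of half this angle, whatever the lens; pixels are square), "cx", "cy" (the principal point, pixels), "distortion" ([k1, k2, p1, p2, k3] as OpenCV has them; the pictures are not rectified), "R" (3x3) and "t" (3): a world point X has camera coordinates R X + t. Camera axes: x right, y down, z forward; pixel columns grow to the right and rows downward; lengths in m; the calibration is good to about 2 mm. A picture is of the moment at which its call begins: read the wrist's pose just before it. camera_info takes no time and is no camera call; for the wrist camera it gives the pose at the moment of the call.
- manip.sign_off(): hands the job in; it is judged then, once.
The state is a dict: "time": time; "joint_pos": joint angles; "joint_velocities": joint speeds; "effort": joint torques, N m; "position": TCP position; "orientation": TCP orientation; "wrist_force": force on the tool from outside, world axes, zero at the start; "torque": the same for the moment, N m; "grip_width": opening from 0.0 (shut) to 1.0 (fully open); "grasp_force": force on a finger pad.
Only numpy, scipy, OpenCV 4.12 (cv2) and the standard library are available. Lean on these libraries where they do the work, as an engineer would, in place of code of your own. Each camera call takes 0.05 s, during which the arm holds its last target. There are 200 camera calls.

## Task

A lidded pot is standing in the fork of the grey pot stand. Slide the stand's height stop down until its pad meets the pot's lid and bears on it, then fold the clamp lever fully down to lock it. Let go of both, and leave all the pots standing where they are.

Things in the scene. Friction and masses are not known exactly. Their poses are not given: they have to be found in the camera images.
- stand: Grey stand fixed to the table. Origin: on the table, on the stop's vertical axis; x points to its 28 mm column (x = 73 mm), z up; its yaw varies by up to 0.45 rad. Fork: two legs 16 mm high, 22 wide, at y = +-56 mm, x = -60 to 90, open to -x; a pot stands on the table between them, within 7 mm of the origin. A bracket 40 mm wide, z 124 to 156 mm, reaches from the column over the fork to x = -22.
- stop: Height stop: a 13 mm upright rod sliding in the bracket, a black knob (32 mm across, 135 to 171 mm above the origin) on top, a round pad (36 mm across) at its foot, sprung, giving up to 6 mm at about 3 N. Origin: centre of the underside of the unpressed pad, z up. It only slides up and down, origin 25 to 98 mm above the table, starts at 73 to 98. Friction 3 N, 120 g: stays where it is left.
- stop_knob (a point): Centre of the stop's knob, 153 mm above the pad's underside, on the same axis: the place to grip it.
- clamp_lever (a joint): Angle of the clamp lever (rad): 0 = raised 63 degrees above level (unlocked), 1.1 = level, against its end stop (locked). Starts at 0 to 0.3. It turns about a level axis along the stand's x, points to the stand's -y, stays where it is left, and takes about 3 N pressed at its end.
- lever_pad (a point): Middle of the black thumb grip at the end of the clamp lever (26 mm wide, 40 long, 11 thick: its upper face is 5.5 mm from this point). It is 72 mm from the hinge and moves with the lever; the lever ends 92 mm from the hinge.
- lever_hinge (a point): Hinge axis of the clamp lever, fixed on the stand at its x = 0, y = -40 mm, 140 mm above the table. With the lever locked, its thumb grip is level with this point, 72 mm further to the stand's -y.
- wax_pot: Round pot with a tan lid, 50 mm across, 51 mm tall. Origin: centre of its underside; z up. Stands in the fork or to the left of the stand.
- powder_pot: Round white pot with a pale green lid, 55 mm across, 44 mm tall. Origin: centre of its underside; z up. In the fork or to the left of the stand.
- cream_pot: Low round blue pot with a pale blue lid, 58 mm across, 37 mm tall. Origin: centre of its underside; z up. In the fork or to the left of the stand.
Not all that is in view belongs to the job. What is shaped like the cream_pot but pink or red is not meant.

How it is judged:
By the outcome, as a careful person would: the job done as asked, in the order asked, and still so for the second after the job is handed in, with the robot touching nothing.
It also fails if it takes over 40 s, if anything falls off the work surface, if the arm or the gripper's body presses on something with over 40 N, if the wrist force passes 120 N, or if a joint passes its speed limit or range.

## Working session

There is one attempt and no reset: what is moved stays moved. The work goes in short steps, Python scripts to look and compute and a tool call to move; the robot and the scene stay as the last step left them, time stands still between calls to the robot, and variables do not carry over. Pictures are saved under pics/ and viewed, at most 10 in all, crops included, and the job is handed in when it is done.

Besides the shell and the picture viewer there is one more tool, called after "Request:" as name([rows], argument=value, ...), one row to a line, values as JSON. apply_moves: Moves the arm, as the interface text tells. Its arguments: {"type":"object","properties":{"commands":{"type":"array"}},"required":["commands"]}

```bash
mkdir -p pics; cat > h.py <<'E'
import numpy as np, cv2
from plant import manip
def K(i):
    f=240/np.tan(np.radians(i["vertical_fov"])/2)
    return np.array([[f,0,i["cx"]],[0,f,i["cy"]],[0,0,1]])
def pts(i,uv,d):
    n=cv2.undistortPoints(np.array(uv,float).reshape(-1,1,2),K(i),np.array(i["distortion"],float)).reshape(-1,2)
    c=np.c_[n,np.ones(len(n))]*np.array(d).reshape(-1,1)
    return (c-np.array(i["t"]))@np.array(i["R"])
def cloud(i,D):
    v,u=np.mgrid[0:480,0:640]
    P=pts(i,np.c_[u.ravel(),v.ravel()],D.ravel()).reshape(480,640,3)
    P[D<=0]=np.nan
    return P
def proj(i,X):
    rv=cv2.Rodrigues(np.array(i["R"],float))[0]
    return cv2.projectPoints(np.array(X,float).reshape(-1,1,3),rv,np.array(i["t"],float),K(i),np.array(i["distortion"],float))[0].reshape(-1,2)
E
python3 - <<'E'
from h import *
s=manip.read_state();print(s["time"],s["position"],s["orientation"],s["grip_width"])
for n in("scene","top"):
    im,D=manip.read_camera(n);i=manip.camera_info(n)
    np.savez(n+"0.npz",im=im,D=D)
    cv2.imwrite(f"pics/{n}0.png",im[:,:,::-1])
    R=np.array(i["R"]);print(n,-R.T@np.array(i["t"]),R[2],i["vertical_fov"])
E
```

```text
0.0 [ 0.17182432 -0.52224279  0.24172599] [ 9.87398436e-01  1.58252937e-01 -4.67636353e-05 -5.78067888e-04] 0.9979386353190735
scene [-0.0625059   0.47940778  1.21294863] [ 0.4491323  -0.27232265 -0.85095273] 45.95245137396121
top [0.2258794  0.15269197 1.33083235] [ 0.21140071 -0.01487482 -0.97728628] 45.51252595262343
```

View pics/scene0.png

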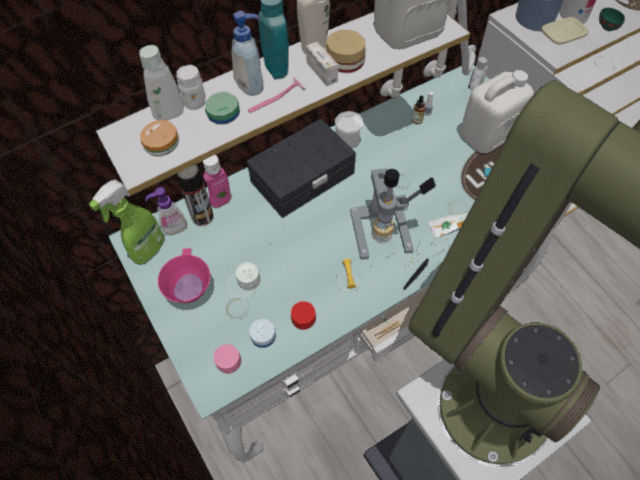

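View pics/top0.png

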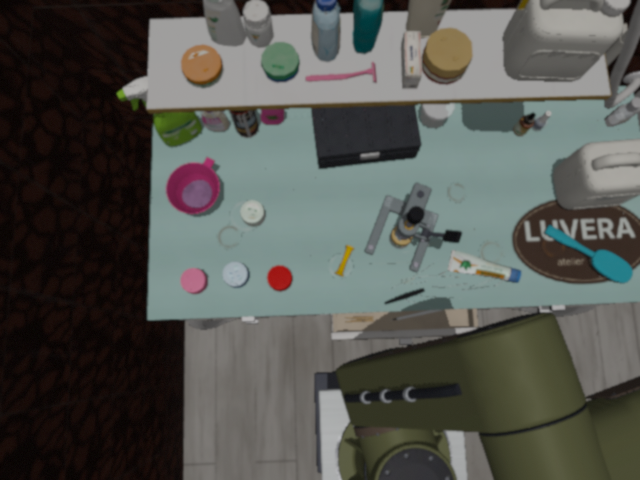

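The pictures show the stand at scene (385,210) and top (415,215). Its knob is at scene (392,177) and top (415,215), and the lever grip at scene (428,186) and top (453,237). The pot in the fork has a tan lid at scene (383,228) and top (402,240). The white and pale-blue pots are off to the left at top (252,212) and (235,274), and the pink and red discs are decoys.

```bash
python3 - <<'E'
from h import *
o=[]
for n,(u0,v0,u1,v1) in (("scene",(340,155,450,265)),("top",(355,175,475,285))):
    z=np.load(n+"0.npz");i=manip.camera_info(n);P=cloud(i,z["D"]);im=z["im"].astype(int)
    m=np.zeros((480,640),bool);m[v0:v1,u0:u1]=1
    dark=(m&(im.max(2)<60)).astype(np.uint8)
    k,L,st,c=cv2.connectedComponentsWithStats(dark)
    for j in range(1,k):
        if st[j,4]>25:
            Q=P[L==j]; zt=np.nanmax(Q[:,2]); top=Q[Q[:,2]>zt-.006]
            print(n,c[j].round(),st[j,4],"zmax",zt.round(4),"topmean",np.nanmean(top,0).round(4),"min",np.nanmin(Q,0).round(3),"max",np.nanmax(Q,0).round(3))
    # leg tops
    lg=m&(abs(P[...,2]-.016)<.005); X=P[lg][:,:2].astype(np.float32)
    k,L,st,c=cv2.connectedComponentsWithStats(lg.astype(np.uint8))
    for j in range(1,k):
        if st[j,4]>60: print(" leg",c[j].round(),st[j,4],cv2.minAreaRect(P[L==j][:,:2].astype(np.float32)*1000))
    br=m&(abs(P[...,2]-.156)<.004)&(im.min(2)>60)
    print(" bracket",br.sum(),cv2.minAreaRect(P[br][:,:2].astype(np.float32)*1000))
    o.append(cv2.resize(z["im"][v0:v0+110,u0:u0+110],(400,400),interpolation=cv2.INTER_CUBIC))
cv2.imwrite("pics/crop.png",np.hstack(o)[:,:,::-1])
E
```

```text
scene [347. 167.] 276 zmax 0.0913 topmean [ 0.688  -0.0667  0.088 ] min [ 0.683 -0.093  0.005] max [ 0.694 -0.045  0.091]
scene [391. 178.] 211 zmax 0.2628 topmean [ 0.4861 -0.0402  0.2587] min [ 0.471 -0.053  0.225] max [ 0.501 -0.025  0.263]
scene [427. 186.] 137 zmax 0.2143 topmean [ 0.4477 -0.1278  0.2105] min [ 0.438 -0.135  0.181] max [ 0.467 -0.106  0.214]
 leg [360. 227.] 534 ((515.6770629882812, -15.72076416015625), (65.6373062133789, 148.56179809570312), 66.041259765625)
 leg [404. 231.] 325 ((465.34075927734375, -92.58065795898438), (24.739164352416992, 119.66561126708984), 67.83139038085938)
 leg [445. 223.] 116 ((425.5457458496094, -190.88055419921875), (25.74728012084961, 49.78478240966797), 54.701011657714844)
 bracket 412 ((522.9006958007812, -60.975860595703125), (77.80418395996094, 117.37186431884766), 84.83416748046875)
top [414. 216.] 262 zmax 0.2652 topmean [ 0.4875 -0.044   0.2608] min [ 0.473 -0.057  0.153] max [ 0.513 -0.028  0.265]
top [448. 236.] 205 zmax 0.2154 topmean [ 0.4495 -0.1314  0.2123] min [ 0.44  -0.137  0.146] max [ 0.472 -0.081  0.215]
 leg [383. 220.] 644 ((519.741455078125, -12.59344482421875), (51.186073303222656, 150.65090942382812), 66.19219207763672)
 leg [430. 219.] 191 ((530.6184692382812, -116.27102661132812), (35.642608642578125, 46.606964111328125), 65.8342514038086)
 leg [419. 255.] 283 ((453.1086120605469, -89.57205963134766), (22.355636596679688, 91.15750885009766), 65.76998901367188)
 leg [466. 263.] 226 ((424.8612060546875, -195.36561584472656), (37.924537658691406, 48.12362289428711), 82.64632415771484)
 bracket 574 ((516.342041015625, -74.40381622314453), (74.86942291259766, 117.74244689941406), 65.39434814453125)
```

View pics/crop.png

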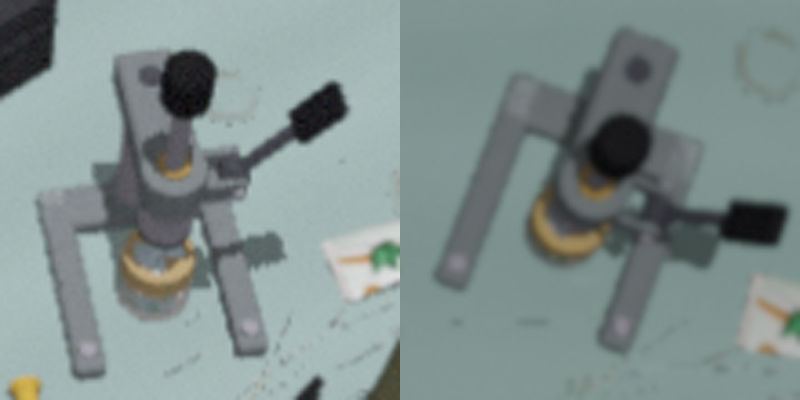

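The crop confirms the tan-lidded wax pot (51 mm tall) in the fork. The stand's yaw is about -0.42 and the stop axis is near (0.487,-0.042). The knob top is at z≈0.262, so the pad is at about 0.091, inside its stated range. The lever is at about 0.27 rad. I'll push both with shut fingers, moving above the knob first.

Request:
apply_moves([
  [0, [0, 0, -4], 0],
  [0, [0, 0, -4], 0],
  [0, [0, 0, -4], 0],
  [0, [3.2, -2.55, 0], 0],
  [0, [3.2, -2.55, 0], 0],
])

```text
time: 0.52
position: [0.2166, -0.4542, 0.3639]
orientation: [0.988, 0.157, 0.0, 0.002]
wrist_force: [1.9, -0.5, -0.6]
grip_width: 0.293
grasp_force: 0.0
```

Request:
apply_moves([
  [0, [3.2, -2.55, 0], 0],
  [0, [3.2, -2.55, 0], 0],
  [0, [3.2, -2.55, 0], 0],
  [0, [3.2, -2.55, 0], 0],
  [0, [3.2, -2.55, 0], 0],
])

```text
time: 0.93
position: [0.3293, -0.281, 0.3622]
orientation: [0.987, 0.158, -0.0, -0.0]
wrist_force: [0.6, -0.3, 0.7]
grip_width: 0.001
grasp_force: 0.0
```

Request:
apply_moves([
  [0, [3.2, -2.55, 0], 0],
  [0, [3.2, -2.55, 0], 0],
  [0, [3.2, -2.55, 0], 0],
  [0, [3.2, -2.55, 0], 0],
  [0, [3.2, -2.55, 0], 0],
])

```text
time: 1.35
position: [0.4416, -0.1097, 0.3623]
orientation: [0.987, 0.158, 0.0, 0.0]
wrist_force: [0.1, -1.1, 0.3]
grip_width: 0.002
grasp_force: 0.0
```

Request:
apply_moves([
  [0, [3.2, -2.55, 0], 0],
  [0, [3.2, -2.55, 0], 0],
  [0, [0, 0, 0], 0],
  [0, [0, 0, 0], 0],
])

```text
time: 1.68
position: [0.4863, -0.0418, 0.3615]
orientation: [0.987, 0.16, -0.001, -0.0]
wrist_force: [0.0, -0.8, -1.4]
grip_width: -0.004
grasp_force: 0.0
```

```bash
python3 - <<'E'
from h import *
i=manip.camera_info("wrist");im,D=manip.read_camera("wrist")
cv2.imwrite("pics/w1.png",im[:,:,::-1]);P=cloud(i,D);np.savez("w1.npz",im=im,P=P)
dark=((im.max(2)<60)&(P[...,2]>.13)&(P[...,2]<.3)).astype(np.uint8)
k,L,st,c=cv2.connectedComponentsWithStats(dark)
for j in range(1,k):
    if st[j,4]>150:
        Q=P[L==j];zt=np.nanpercentile(Q[:,2],98);T=Q[abs(Q[:,2]-zt)<.004]
        print(c[j].round(),st[j],zt.round(4),T.mean(0).round(4),Q.min(0).round(3),Q.max(0).round(3))
        print(cv2.minEnclosingCircle(T[:,:2].astype(np.float32)*1000))
print(manip.read_state()["time"])
E
```

```text
[372. 159.] [364 151  16  16 202] 0.1588 [ 0.556  -0.0712  0.1573] [ 0.549 -0.079  0.153] [ 0.563 -0.064  0.159]
((556.07177734375, -71.12847137451172), 7.518413543701172)
[321. 239.] [ 299  214   52   49 1692] 0.2594 [ 0.4903 -0.0415  0.2579] [ 0.46  -0.082  0.139] [ 0.505 -0.026  0.26 ]
((489.94305419921875, -41.90816879272461), 15.378935813903809)
[386. 280.] [ 354  235   58   73 1220] 0.2114 [ 0.4516 -0.1294  0.2099] [ 0.44  -0.138  0.146] [ 0.479 -0.084  0.212]
((451.7796630859375, -128.890869140625), 12.060669898986816)
1.7333
```

View pics/w1.png

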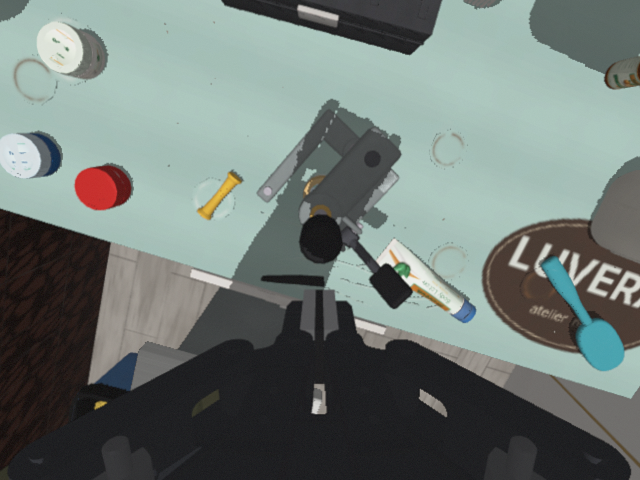

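The wrist view puts the knob at (321,239), which is (0.490,-0.042) with its top near z 0.26. The lever grip is at (390,287), and the column hole is 72.5 mm from the axis, which matches the 73 mm given. Now I descend.

Request:
apply_moves([
  [0, [0.3, 0.1, 3], 0],
  [0, [0, 0, 3], 0],
  [0, [0, 0, 2], 0],
  [0, [0, 0, 0], 0],
  [0, [0, 0, 0], 0],
])

```text
time: 2.15
position: [0.4886, -0.0443, 0.2826]
orientation: [0.988, 0.157, -0.0, -0.0]
wrist_force: [0.2, 1.1, 1.2]
grip_width: 0.002
grasp_force: 0.0
```

Request:
apply_moves([
  [0, [0, 0, 0.5], 0],
  [0, [0, 0, 0.5], 0],
  [0, [0, 0, 0.5], 0],
  [0, [0, 0, 0.5], 0],
  [0, [0, 0, 0], 0],
])

```text
time: 2.57
position: [0.4889, -0.0434, 0.2616]
orientation: [0.987, 0.158, -0.0, -0.0]
wrist_force: [0.5, -0.6, -0.1]
grip_width: -0.002
grasp_force: 0.0
```

Request:
apply_moves([
  [0, [0, 0, 0.5], 0],
  [0, [0, 0, 0.5], 0],
  [0, [0, 0, 0.5], 0],
])

```text
time: 2.82
position: [0.4891, -0.0433, 0.247]
orientation: [0.987, 0.158, 0.0, 0.0]
wrist_force: [0.5, -1.6, 2.4]
grip_width: 0.003
grasp_force: 1.0
```

```bash
python3 - <<'E'
from h import *
s=manip.read_state();print(s["wrist_force"],s["position"])
i=manip.camera_info("top");im,D=manip.read_camera("top");P=cloud(i,D)
i2=manip.camera_info("wrist");im2,D2=manip.read_camera("wrist")
a=cv2.resize(im[165:285,355:475],(400,400),interpolation=cv2.INTER_CUBIC);b=cv2.resize(im2[150:350,220:420],(400,400))
cv2.imwrite("pics/c2.png",np.hstack([a,b])[:,:,::-1])
P=cloud(i2,D2);Q=P[215:262,299:350].reshape(-1,3);Q=Q[(Q[:,2]>.17)&(np.hypot(Q[:,0]-.49,Q[:,1]+.042)<.018)];print(len(Q),Q[:,2].max(),np.percentile(Q[:,2],[50,90]),Q.mean(0))
E
```

```text
[ 0.52172249 -1.64566599  2.4490949 ] [ 0.48914687 -0.04333785  0.2469569 ]
288 0.2175887202949573 [0.20848441 0.21494162] [ 0.50273616 -0.03781772  0.20563965]
```

View pics/c2.png

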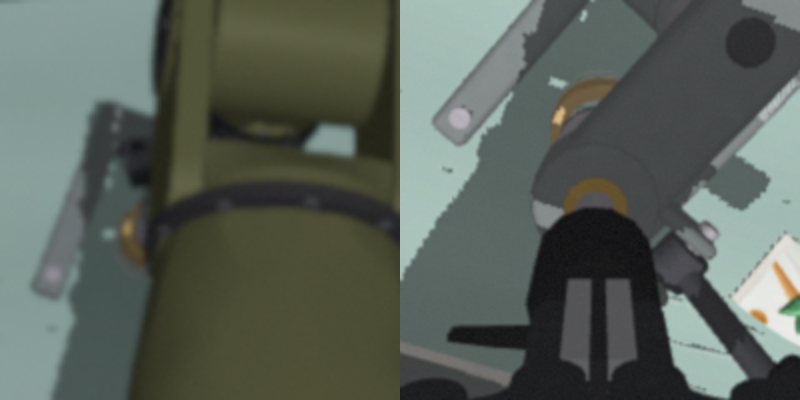

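The wrist crop shows the shut fingertips on the black knob (around crop 590,250), and the force is about 2.4 N, so the knob is moving down. I'll continue in small steps and watch the force.

Request:
apply_moves([
  [0, [0, 0, 0.4], 0],
  [0, [0, 0, 0.4], 0],
  [0, [0, 0, 0.3], 0],
])

```text
time: 3.17
position: [0.4891, -0.0433, 0.2359]
orientation: [0.987, 0.158, 0.0, -0.0]
wrist_force: [0.7, 1.0, 1.7]
grip_width: 0.002
grasp_force: 1.0
```

Request:
apply_moves([
  [0, [0, 0, 0.3], 0],
  [0, [0, 0, 0], 0],
])

```text
time: 3.33
position: [0.4889, -0.0433, 0.2327]
orientation: [0.987, 0.158, -0.0, -0.0]
wrist_force: [0.3, 0.1, 0.6]
grip_width: 0.001
grasp_force: 0.0
```

Request:
apply_moves([
  [0, [0, 0, 0.2], 0],
])

```text
time: 3.42
position: [0.489, -0.0433, 0.2313]
orientation: [0.987, 0.158, -0.0, -0.0]
wrist_force: [-2.0, -0.1, 2.8]
grip_width: 0.001
grasp_force: 1.6
```

Request:
apply_moves([
  [0, [0, 0, 0.2], 0],
])

```text
time: 3.5
position: [0.489, -0.0434, 0.2294]
orientation: [0.987, 0.158, 0.0, 0.0]
wrist_force: [-2.0, -0.4, 3.4]
grip_width: 0.0
grasp_force: 2.0
```

Request:
apply_moves([
  [0, [0, 0, 0.1], 0],
  [0, [0, 0, 0], 0],
])

```text
time: 3.67
position: [0.489, -0.0433, 0.2281]
orientation: [0.987, 0.158, -0.0, -0.0]
wrist_force: [-0.2, -0.1, -0.5]
grip_width: -0.003
grasp_force: 0.1
```

Request:
apply_moves([
  [0, [0, 0, -2], 0],
  [0, [0, 0, -4], 0],
  [0, [0, 0, -4], 0],
  [0, [-3.1, 0, -3], 0],
  [0, [-3.2, 0, 0], 0],
])

```text
time: 4.08
position: [0.4308, -0.0628, 0.3622]
orientation: [0.987, 0.159, 0.003, 0.001]
wrist_force: [-0.3, -1.2, 0.4]
grip_width: 0.008
grasp_force: 0.0
```

Request:
apply_moves([
  [0, [0, 3.5, 0], 0],
  [0, [0, 3.4, 0], 0],
  [0, [0, 0, 0], 0],
  [0, [0, 0, 0], 0],
])

```text
time: 4.42
position: [0.4517, -0.1293, 0.3567]
orientation: [0.988, 0.157, -0.0, -0.0]
wrist_force: [-1.0, -0.7, 0.8]
grip_width: 0.0
grasp_force: 0.0
```

```bash
python3 - <<'E'
from h import *
s=manip.read_state();print(s["wrist_force"],s["position"])
i=manip.camera_info("wrist");im,D=manip.read_camera("wrist");P=cloud(i,D)
r=np.hypot(P[...,0]-.4895,P[...,1]+.042)
m=(r<.018)&(P[...,2]>.19);Q=P[m];print("knob",len(Q),np.percentile(Q[:,2],[50,90,99]),Q[Q[:,2]>np.percentile(Q[:,2],95)-.004].mean(0))
b=(np.hypot(P[...,0]-.54,P[...,1]+.064)<.015);print("bracket top (156)",np.nanmedian(P[b][:,2]))
d=(im.max(2)<60)&(P[...,2]>.14)&(P[...,2]<.23)&(np.hypot(P[...,0]-.45,P[...,1]+.129)<.03);Q=P[d];print("lever",len(Q),Q[Q[:,2]>Q[:,2].max()-.005].mean(0),Q[:,2].max())
v,u=np.where(m);print(u.mean(),v.mean())
a=cv2.resize(im[150:400,170:470],(600,500));cv2.imwrite("pics/w3.png",a[:,:,::-1])
z=np.load("w1.npz");P=z["P"];r=np.hypot(P[...,0]-.4895,P[...,1]+.042);Q=P[(r<.018)&(P[...,2]>.22)];print("before knob",np.percentile(Q[:,2],[50,90,99]))
b=(np.hypot(P[...,0]-.54,P[...,1]+.064)<.015);print("before bracket",np.nanmedian(P[b][:,2]))
E
```

```text
[-0.96961791 -0.68284991  0.77806126] [ 0.45172268 -0.12930685  0.35674302]
knob 1476 [0.21699768 0.21824697 0.21899902] [ 0.48970465 -0.04263098  0.21715784]
bracket top (156) 0.15468789906227137
lever 1168 [ 0.45105295 -0.13049819  0.21026017] 0.21323767476807617
228.84417344173443 154.2012195121951
before knob [0.41668695 0.4400593  0.44488927]
before bracket 0.15436665805738453
```

View pics/w3.png

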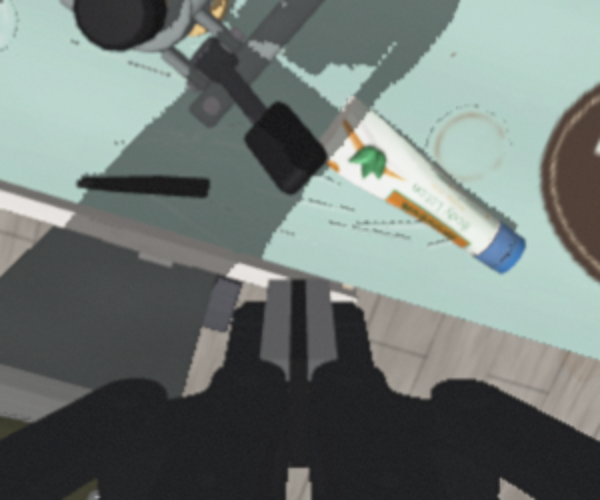

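The wrist view shows the knob (at crop 120,15) standing lower, with its top at about z 0.218. That puts the unpressed pad level near 0.047 against the 51 mm lid, so the spring is pressed about 4 mm and the pad bears on the lid. The lever grip is at crop (287,145), directly below the tool. Next I press the lever.

Request:
apply_moves([
  [0, [0, 0, 4], 0],
  [0, [0, 0, 4], 0],
  [0, [0, 0, 4], 0],
  [0, [0, 0, 1], 0],
  [0, [0, 0, 0], 0],
])

```text
time: 4.88
position: [0.4509, -0.1274, 0.2256]
orientation: [0.987, 0.159, -0.002, -0.001]
wrist_force: [-0.1, 0.5, 1.2]
grip_width: 0.003
grasp_force: 0.0
```

Request:
apply_moves([
  [0, [-0.1, 0.1, 1], 0],
  [0, [-0.2, 0.2, 1], 0],
  [0, [-0.2, 0.2, 1], 0],
  [0, [-0.2, 0.2, 1], 0],
  [0, [-0.2, 0.2, 1], 0],
])

```text
time: 5.3
position: [0.4465, -0.1398, 0.1775]
orientation: [0.987, 0.158, 0.001, 0.0]
wrist_force: [0.1, -0.9, 1.7]
grip_width: -0.005
grasp_force: 1.3
```

Request:
apply_moves([
  [0, [-0.2, 0.3, 1], 0],
  [0, [-0.1, 0.2, 0.7], 0],
  [0, [0, 0, 0.2], 0],
])

```text
time: 5.55
position: [0.4443, -0.1455, 0.157]
orientation: [0.987, 0.158, -0.001, -0.0]
wrist_force: [-1.4, -1.7, 2.3]
grip_width: 0.0
grasp_force: 1.1
```

Request:
apply_moves([
  [0, [0, 0, 0.2], 0],
  [0, [0, 0, 0], 0],
])

```text
time: 5.72
position: [0.4446, -0.1455, 0.1564]
orientation: [0.987, 0.158, -0.0, 0.0]
wrist_force: [-2.1, -0.0, 2.3]
grip_width: 0.002
grasp_force: 1.2
```

Request:
apply_moves([
  [0, [0, 0, 0.1], 0],
  [0, [0, 0, 0], 0],
])

```text
time: 5.88
position: [0.4448, -0.1455, 0.1562]
orientation: [0.987, 0.158, 0.0, 0.0]
wrist_force: [-6.8, -0.4, 11.0]
grip_width: 0.0
grasp_force: 5.8
```

The force rose to 11 N with the tip stopped at z 0.145, which is the end stop. I'll lift clear and check.

Request:
apply_moves([
  [0, [0, 0, -2], 0],
  [0, [0, 0, -4], 0],
  [0, [0, 0, -4], 0],
  [0, [-4, 0, -1], 0],
  [0, [-4, 0, 0], 0],
])

```text
time: 6.3
position: [0.3692, -0.1705, 0.2682]
orientation: [0.987, 0.159, 0.002, 0.002]
wrist_force: [-1.2, -2.1, 1.3]
grip_width: -0.002
grasp_force: 0.0
```

Request:
apply_moves([
  [0, [-2, 3, 0], 0],
  [0, [-2, 3, 0], 0],
  [0, [0, 0, 0], 0],
  [0, [0, 0, 0], 0],
])

```text
time: 6.63
position: [0.3489, -0.2408, 0.2653]
orientation: [0.988, 0.157, -0.0, -0.0]
wrist_force: [-0.7, 1.0, 0.2]
grip_width: -0.0
grasp_force: 0.0
```

```bash
python3 - <<'E'
from h import *
s=manip.read_state();print(s["time"],s["position"])
o=[]
for n in("wrist","scene"):
    i=manip.camera_info(n);im,D=manip.read_camera(n);P=cloud(i,D)
    r=np.hypot(P[...,0]-.4895,P[...,1]+.042);Q=P[(r<.018)&(P[...,2]>.18)&(P[...,2]<.28)]
    if len(Q): print(n,"knob",len(Q),np.percentile(Q[:,2],[50,90,99]))
    for rr in(55,62,70,78,86):   # along lever from hinge; grip top should be .1455
        x=.4732-.408*rr/1e3;y=-.0785-.913*rr/1e3
        m=np.hypot(P[...,0]-x,P[...,1]-y)<.005;m&=P[...,2]>.1
        print(rr,m.sum(),np.nanmedian(P[m][:,2]).round(4) if m.any() else None)
    o.append(cv2.resize(im[150:270,330:450],(400,400),interpolation=cv2.INTER_CUBIC) if n=="scene" else cv2.resize(im[0:400,100:500],(400,400)))
cv2.imwrite("pics/f.png",np.hstack(o)[:,:,::-1])
E
```

```text
6.6333 [ 0.34894948 -0.24080995  0.2652979 ]
55 199 0.1454
62 198 0.1459
70 200 0.1459
78 196 0.146
86 190 0.1459
scene knob 230 [0.21312457 0.21789491 0.22006344]
55 12 0.1446
62 13 0.1452
70 11 0.1455
78 11 0.1454
86 11 0.1442
```

View pics/f.png

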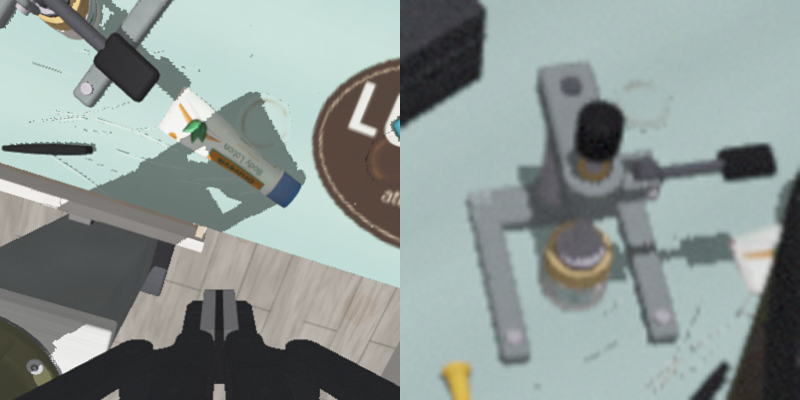

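The lever is level, with its grip top at 0.1455 m along its whole length. The pad sits on the tan lid at crop (580,245), the knob has stayed down, the pot has not moved, and the robot is clear of everything. I'm handing in.

```bash
python3 -c "
from plant import manip
print(manip.sign_off())"
```

```text
the job is handed in; nothing more can be done
None
```

The stop's pad bears on the wax pot's lid (spring pressed about 4 mm), the clamp lever is folded fully down, the arm touches nothing, and the job was handed in at about 6.7 s; no verdict came back.

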